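# Clamp a culture dish with the inner knob of a coaxial pair

### The job

Set the closed culture dish flat on the little clamp stage, between its two jaws, and let go of it; then turn only the small inner knob clockwise until the moving jaw has pushed the dish against the backstop and you feel it nip firmly, but gently, for the dish is brittle. The large outer ring under the knob holds the backstop's setting, so it must stay as it is set; work the jaw by the knob alone, then let go of it, with the dish left clamped and the other things on the bench left where they stand.

Things in the scene. Friction and masses are not known exactly. Their poses are not given: they have to be found in the camera images.
- petri: The closed round culture dish with lid, clear plastic, 58 mm across the lid, 15 mm high, about 50 g, loose on the bench in front of the stage. Origin: centre of its underside, z up.
- stage: Clamp stage: grey casting fixed to the bench, 110 mm (own x) by 204 mm (own y), aluminium table 22 mm above the bench. Origin: at bench level under the loading spot; own +y points from the jaw to the backstop (robot's left at yaw 0). Backstop face: anywhere from y +33 to +41 mm (set by the ring, 3 mm a radian; not measured); knob axis: y -97 mm. A grip across the dish along own x clears both.
- load_spot (a point): Loading spot on the table's surface, 22 mm above the bench, between jaw and backstop: put the middle of the dish's underside here. The jaw then pushes it some 4 to 12 mm farther along the stage's +y, to the backstop. Jaw and backstop are 44 mm wide (stage x), 15 mm high, 21 mm long.
- jaw: Moving jaw. Origin: centre of its upright face at table level; it starts at y -39 to -35 mm of the stage and slides along the stage's +y, 10 mm for each radian the inner knob turns clockwise seen from above; do not push it itself. The dish is nipped after 10 to 22 mm of travel (1.0 to 2.2 rad), often more than one comfortable turn of a wrist.
- knob: Small inner knob: round, knurled, aluminium, 19 mm thick, upright axis, rising 28 mm above the ring's top (grip its upper 25 mm; top 73 mm above the bench). Origin: on the axis, 45 mm above the bench, level with the ring's top. Clockwise from above closes the jaw. Free turning takes up to 0.12 Nm; each newton on the dish adds 0.010 Nm (a nip of 8 N: 0.08 Nm more). It stays where left.
- ring: The large outer ring, a black ribbed disc on the same axis right below the knob, 50 mm in diameter, 12 mm high, its top face 45 mm above the bench. Origin: on the axis, 33 mm above the bench. It turns easily (0.08 Nm), so it must not be gripped, pressed or dragged.
- ring_mark (a point): The index mark on the rim of the outer ring's top face, 24 mm from the axis; it shows whether the ring has turned.
- cup_pp: Bystander: small clear plastic cup 50 mm wide, 66 mm high, standing on a dark plate. Origin at its underside.
- stopper: Bystander: rubber stopper, 31 mm wide, 26 mm high, right of the work. Origin at its underside.
- filter_tin: Bystander: round tin, 67 mm wide, 33 mm high, right of the dish. Origin at its underside.
Mind the look-alikes: they are no part of the job. Of the things like the petri, leave any that is red or yellow; of the rest the smaller one is meant.

How it is judged:
By the outcome, as a careful person would: the job done as asked, in the order asked, and still so for the second after the job is handed in, with the robot touching nothing.
It also fails if it takes over 72 s, if anything falls off the work surface, if the arm or the gripper's body presses on something with over 40 N, if the wrist force passes 120 N, or if a joint passes its speed limit or range.

### The arm

A 6-joint arm with a two-finger parallel gripper is mounted at the origin on a cart in front of the work surface, level with it; the furniture and walls round the work are solid. World frame = base frame: x ahead of the robot, y to its left, z up, the work surface at z = 0. Lengths are in m, angles in rad, forces in N, time in s.
With the tool pointing down it reaches from about 0.35 to 0.775 m from the base axis. Payload 7.3 kg.
Tool frame: the origin (TCP) lies at the very end of the fingers, on their centre line; the grasp point (between the pads) lies 19 mm behind it; z points along the fingers, y is the line along which they close (so a half turn about z gives the same grasp; the last joint's range is limited). The gripper opens to 92 mm and grips with 3 to 60 N. Pads are 19 mm wide; open, the fingers measure 130 mm over their backs; the gripper's body (75 mm by 190 mm) begins 47 mm behind the grasp point.
Start: joints at [-1.414, 0.342, 1.524, -0, 1.275, -0.146], TCP at [0.157, -0.501, 0.227] pointing down, gripper open.
Joint ranges: [-2.53, 2.53], [-0.77, 2.02], [0.04, 2.7], [-1, 4.14], [0.28, 2.66], [-3.11, 3.11]. Speed limits (rad/s): [2.57, 2.57, 3.14, 3.14, 3.14, 3.14].

### API

Orientations are given as [roll, pitch, yaw] about the fixed x, y, z axes, in that order (R = Rz(yaw) Ry(pitch) Rx(roll)).
In Python, from cell import robot gives the robot as it stands. The module is installed in compiled form; this text tells all that it offers.
- The arm moves only by the tool arm_command, never from a script. Its argument "moves" is a list of rows, each a list of 3 entries, a list of its own where there are three numbers: the shift along the tool's x, y, z in m, then the turn, a rotation vector about the tool's x, y, z in rad, then the finger opening in m, from 0 to 0.0918. In form: [[[dx, dy, dz], [ax, ay, az], claw], ...]. A call has exactly 5 rows; each row is the pose to reach, as a shift and turn from the pose commanded when the call began, along the tool's axes at that moment; what a row does not reach only later rows make up. A row lasts 1/10 s, in which the tool goes at most 50 mm and 8.59 degrees, less where a joint would pass 70% of its speed; a pose out of reach is approached as far as the arm can. A call with a gripper value outside its range is refused whole. The fingers move at their own pace and stop on an object; "squeeze" is the grip in N (left out, the last holds). Time passes only in rows, so rows that repeat a pose let the fingers close, or fill a call up. It gives the time, the measured TCP pose, the force, the opening and the grip force at its end, in the units of the state.
- robot.observe(): the state, without advancing time (a new reading comes with each control period).
- robot.read_camera(name): name is "scene" or "top" or "wrist"; returns the picture (384x512x3 uint8, red, green, blue); there is no depth.
- robot.camera_model(name): a dict with "fx", "fy", "cx", "cy" (pixels), "R" (3x3) and "t" (3): a world point X has camera coordinates R X + t. Camera axes: x right, y down, z forward; pixel columns grow to the right and rows downward; lengths in m; the calibration is good to about 2 mm. A picture is of the moment at which its call begins: read the wrist's pose just before it. camera_model takes no time and is no camera call; for the wrist camera it gives the pose at the moment of the call.
- robot.hand_in(): hands the job in; it is judged then, once.
The state is a dict: "time": time; "qpos": joint angles; "qvel": joint speeds; "joint_efforts": joint torques, N m; "tool_pos": TCP position; "tool_rot": TCP orientation; "contact_force": force on the tool from outside, world axes, zero at the start; "torque": the same for the moment, N m; "opening": finger opening in m; "grip_force": force on a finger pad.
Only numpy, scipy, OpenCV 4.12 (cv2) and the standard library are available. Lean on these libraries where they do the work, as an engineer would, in place of code of your own. Each camera call takes 0.05 s, during which the arm holds its last target. There are 200 camera calls.

## Working session

There is one attempt and no reset: what is moved stays moved. The work goes in short steps, Python scripts to look and compute and a tool call to move; the robot and the scene stay as the last step left them, time stands still between calls to the robot, and variables do not carry over. Pictures are saved under pics/ and viewed, at most 10 in all, crops included, and the job is handed in when it is done.

Besides the shell and the picture viewer there is one more tool, called after ">>>" in YAML: its name, and indented under it one key for each argument. arm_command: Moves the arm, as the interface text tells. Its arguments: {"type":"object","properties":{"moves":{"type":"array"},"squeeze":{"type":"number"}},"required":["moves"]}

```bash
mkdir -p pics
cat > h.py <<'E'
import numpy as np,cv2
from cell import robot
def save(cam,name,crop=None,s=1):
    m=robot.camera_model(cam); im=robot.read_camera(cam)[:,:,::-1]
    cv2.imwrite(f'pics/{name}_raw.png',im)
    return im,m
def ray(m,u,v,z):
    R=np.array(m['R']);t=np.array(m['t']);c=-R.T@t
    d=R.T@np.array([(u-m['cx'])/m['fx'],(v-m['cy'])/m['fy'],1])
    return c+d*(z-c[2])/d[2]
def proj(m,X):
    p=np.array(m['R'])@np.array(X)+np.array(m['t']);return m['fx']*p[0]/p[2]+m['cx'],m['fy']*p[1]/p[2]+m['cy']
E
python3 - <<'E'
from h import *
a,m=save('top','top0');b,n=save('scene','scene0')
cv2.imwrite('pics/a.png',cv2.resize(a,(800,600),interpolation=cv2.INTER_CUBIC))
cv2.imwrite('pics/b.png',cv2.resize(b,(800,600),interpolation=cv2.INTER_CUBIC))
print(robot.observe());print(m)
E
```

```text
{'time': 0.1, 'qpos': array([-1.41401292e+00,  3.42648941e-01,  1.52493282e+00,  3.05243496e-05,
        1.27536868e+00, -1.45966079e-01]), 'qvel': array([-0.00030878, -0.00151275, -0.00059184,  0.00081516, -0.00150679,
        0.00071769]), 'joint_efforts': array([ 1.41378237e-03, -4.32004595e+01, -2.44695067e+01,  7.18890969e-02,
        5.25652757e-02, -5.60418493e-05]), 'tool_pos': array([ 0.1565173 , -0.50075146,  0.22611263]), 'tool_rot': array([-3.14025356e+00, -2.26366501e-04,  3.02740426e-01]), 'contact_force': array([ 0.27504377,  0.3664432 , -0.19403867]), 'torque': array([-0.04068605, -0.02439524, -0.07339472]), 'grip_force': 0.0, 'opening': 0.09185702001450365}
{'fx': 385.74278525697554, 'fy': 385.74278525697554, 'cx': 254.88191696529043, 'cy': 189.92053523402498, 'R': array([[ 0.0224878 , -0.99973079, -0.00571418],
       [-0.99059144, -0.02150973, -0.1351515 ],
       [ 0.13499221,  0.00869968, -0.99080847]]), 't': array([-0.33138965,  0.4718336 ,  0.84337668])}
```

View pics/a.png

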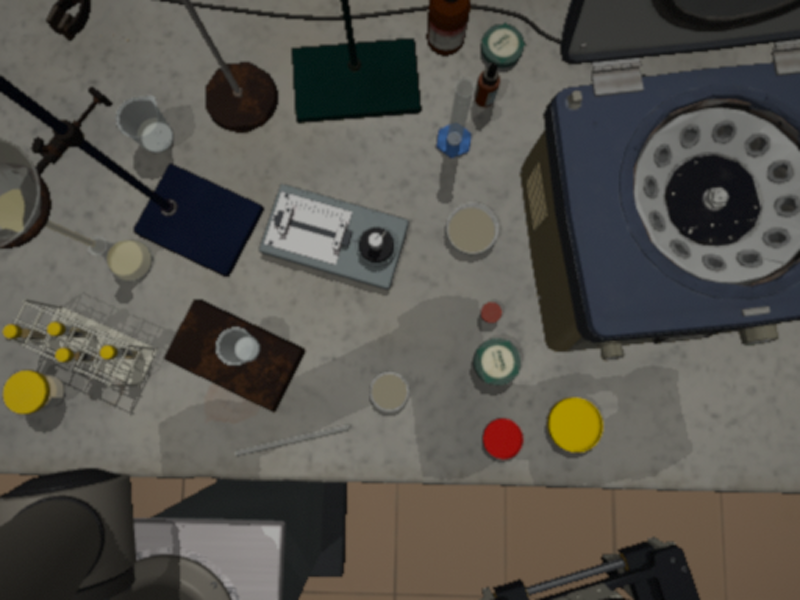

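View pics/b.png

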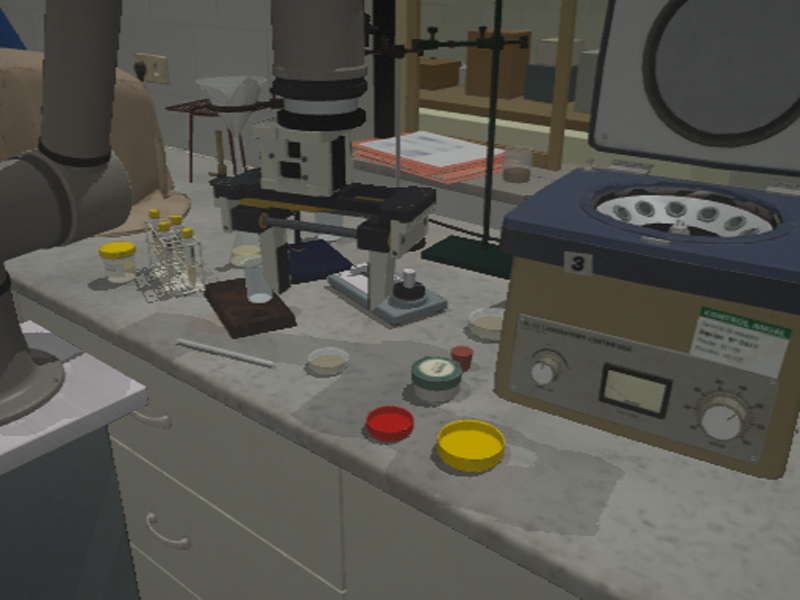

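The image shows clear dishes at (389,392) and (472,230), and red (502,439) and yellow (575,425) look-alikes. The clear one at (389,392) is the smaller and lies in front of the stage, so it fits. The stage is at about (335,238) and the knob at (376,240). Next I'll measure and check an enlarged crop.

Run:
```python
from h import *
m=robot.camera_model('top');k=512/800
f=lambda u,v,z:ray(m,u*k,v*k,z).round(4)
for n,u,v,z in [('dish',389,392,.015),('dishR',409,392,.015),('dishL',369,392,.015),('big',472,230,.015),('knobtop',376,239,.073),('ring',376,245,.045),
 ('rod',168,208,.02),('cup',238,346,.03),('stopper',491,313,.02),('tin',497,361,.033),('c1',281,187,.02),('c2',408,216,.02),('c3',390,289,.02),('c4',262,254,.02)]: print(n,f(u,v,z))
a=cv2.imread('pics/top0_raw.png')
c1=cv2.resize(a[110:195,160:275],None,fx=6.5,fy=6.5,interpolation=cv2.INTER_CUBIC)[:300*2]
c=a[110:275,160:330]
cv2.imwrite('pics/c.png',cv2.resize(c,None,fx=3.6,fy=3.6,interpolation=cv2.INTER_CUBIC))
```

```text
dish [ 0.3419 -0.3105  0.015 ]
dishR [ 0.3426 -0.3394  0.015 ]
dishL [ 0.3412 -0.2815  0.015 ]
big [ 0.5846 -0.429   0.015 ]
knobtop [ 0.5542 -0.2883  0.073 ]
ring [ 0.5519 -0.2872  0.045 ]
rod [0.6076 0.0282 0.02  ]
cup [ 0.4027 -0.092   0.03  ]
stopper [ 0.4595 -0.457   0.02  ]
tin [ 0.3894 -0.4637  0.033 ]
c1 [ 0.6438 -0.1402  0.02  ]
c2 [ 0.6028 -0.3326  0.02  ]
c3 [ 0.4918 -0.3084  0.02  ]
c4 [ 0.5402 -0.117   0.02  ]
```

View pics/c.png

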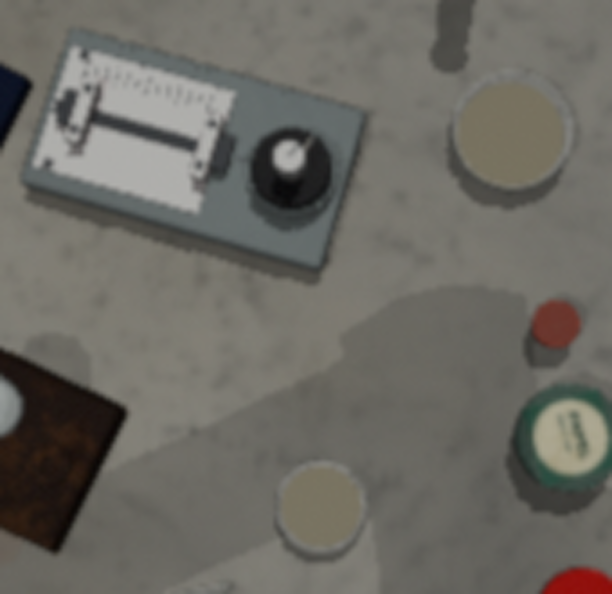

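The crop confirms it: the target dish is at crop (321,509), about 58 mm across; the larger clear one at (513,132) is about 76 mm. The jaw is beside the knob and the backstop is on the left. I'll go above the dish.

```bash
cat >> h.py <<'E'
from scipy.spatial.transform import Rotation as Ro
def goal(x,y,z,yaw):
    s=robot.observe();R=Ro.from_euler('xyz',s['tool_rot']);G=Ro.from_euler('xyz',[np.pi,0,yaw])
    print('shift',(R.inv().apply(np.array([x,y,z])-s['tool_pos'])).round(4),'rot',(R.inv()*G).as_rotvec().round(4))
E
python3 -c "
from h import *
goal(.345,-.311,.15,1.6)"
```

```text
shift [ 0.2365 -0.1248  0.0763] rot [-1.0000e-03 -1.1000e-03 -1.2973e+00]
```

>>> arm_command:
  moves:
    - [[0.2365, -0.125, 0.0], [0, 0, -0.15], 0.0918]
    - [[0.2365, -0.125, 0.0], [0, 0, -0.3], 0.0918]
    - [[0.2365, -0.125, 0.04], [0, 0, -0.45], 0.0918]
    - [[0.2365, -0.125, 0.076], [0, 0, -0.6], 0.0918]
    - [[0.2365, -0.125, 0.076], [0, 0, -0.75], 0.0918]

```text
time: 0.6
tool_pos: [0.3243, -0.3319, 0.167]
tool_rot: [3.14, 0.001, 1.059]
contact_force: [1.3, -0.1, -0.9]
opening: 0.092
grip_force: 0.0
```

```bash
python3 -c "
from h import *
goal(.345,-.311,.15,1.6)"
```

```text
shift [0.0283 0.0078 0.017 ] rot [ 0.0009  0.0008 -0.5412]
```

>>> arm_command:
  moves:
    - [[0, 0, 0], [0, 0, -0.15], 0.08]
    - [[0, 0, 0], [0, 0, -0.3], 0.08]
    - [[0, 0, 0], [0, 0, -0.45], 0.08]
    - [[0, 0, 0], [0, 0, -0.54], 0.08]
    - [[0, 0, 0], [0, 0, -0.54], 0.08]

```text
time: 1.1
tool_pos: [0.3232, -0.333, 0.1672]
tool_rot: [-3.141, -0.001, 1.594]
contact_force: [0.4, 0.0, -0.1]
opening: 0.0802
grip_force: 0.0
```

Run:
```python
from h import *
goal(.345,-.311,.05,1.6)
a,m=save('wrist','w1')
print(m['R'],-np.array(m['R']).T@m['t'],proj(m,[.342,-.3105,.015]))
cv2.imwrite('pics/d.png',cv2.resize(a,(640,480)))
```

```text
shift [0.0214 0.0224 0.1172] rot [-0.0004 -0.0006 -0.0064]
[[ 9.99750208e-01  2.23391569e-02  6.96009401e-04]
 [ 2.10166705e-02 -9.50247610e-01  3.10785745e-01]
 [ 7.60407279e-03 -3.10693485e-01 -9.50479740e-01]] [ 0.3217526  -0.24906826  0.32495824] (np.float64(275.5297574472032), np.float64(155.64047200698326))
```

View pics/d.png

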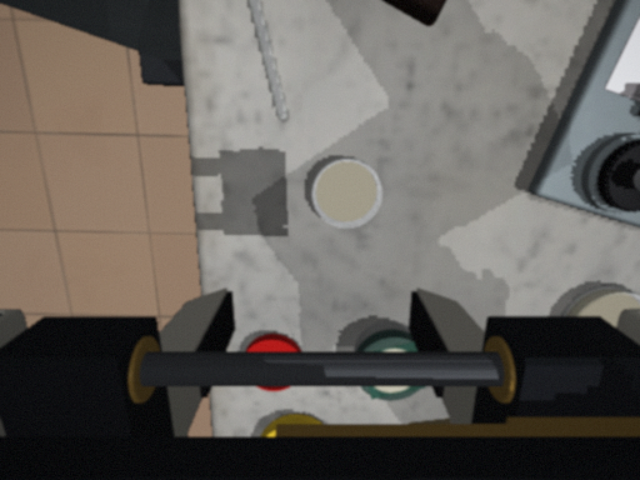

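The dish is at (347,192) in the 640-wide wrist view, within 2–3 mm of the top-camera estimate, and the stir rod's tip at (283,118) is clear of the left finger's path. Now descending.

Run:
```python
from h import *
m=robot.camera_model('wrist');p=ray(m,347/1.25,192/1.25,.015);print(p)
print([ray(m,u/1.25,v/1.25,.007) for u,v in((283,118),)])
goal(p[0],p[1],.003,1.6)
```

```text
[ 0.34409107 -0.30852152  0.015     ]
[array([ 0.29230027, -0.25259859,  0.007     ])]
shift [0.0241 0.0215 0.1642] rot [-0.0003 -0.0005 -0.0093]
```

>>> arm_command:
  moves:
    - [[0.0235, 0.0205, 0.03], [0, 0, 0], 0.08]
    - [[0.0235, 0.0205, 0.075], [0, 0, 0], 0.08]
    - [[0.0235, 0.0205, 0.11], [0, 0, 0], 0.08]
    - [[0.0235, 0.0205, 0.14], [0, 0, 0], 0.08]
    - [[0.0235, 0.0205, 0.14], [0, 0, 0], 0.08]

```text
time: 1.65
tool_pos: [0.3415, -0.3072, 0.0244]
tool_rot: [-3.137, -0.006, 1.59]
contact_force: [0.5, 0.1, -0.1]
opening: 0.0798
grip_force: 0.0
```

>>> arm_command:
  moves:
    - [[0, 0, 0.01], [0, 0, 0], 0.08]
    - [[0, 0, 0.02], [0, 0, 0], 0.08]
    - [[0, 0, 0.0235], [0, 0, 0], 0.08]
    - [[0, 0, 0.0235], [0, 0, 0], 0.08]
    - [[0, 0, 0.0235], [0, 0, 0], 0.07]

```text
time: 2.15
tool_pos: [0.3435, -0.3096, 0.0045]
tool_rot: [3.141, 0.001, 1.593]
contact_force: [0.1, -0.4, -0.9]
opening: 0.0759
grip_force: 0.0
```

>>> arm_command:
  moves:
    - [[0, 0, 0], [0, 0, 0], 0.06]
    - [[0, 0, 0], [0, 0, 0], 0.05]
    - [[0, 0, 0], [0, 0, 0], 0.05]
    - [[0, 0, 0], [0, 0, 0], 0.05]
    - [[0, 0, 0], [0, 0, 0], 0.05]
  squeeze: 7

```text
time: 2.65
tool_pos: [0.3434, -0.3095, 0.0043]
tool_rot: [3.141, 0.001, 1.593]
contact_force: [0.4, -0.4, 3.8]
opening: 0.0563
grip_force: 7.1
```

>>> arm_command:
  moves:
    - [[0, 0, -0.01], [0, 0, 0], 0.05]
    - [[0, 0, -0.03], [0, 0, 0], 0.05]
    - [[0, 0, -0.06], [0, 0, 0], 0.05]
    - [[0, 0, -0.09], [0, 0, 0], 0.05]
    - [[0, 0, -0.1], [0, 0, 0], 0.05]

```text
time: 3.15
tool_pos: [0.3441, -0.3103, 0.1069]
tool_rot: [3.139, 0.004, 1.593]
contact_force: [0.8, -0.7, -0.8]
opening: 0.0566
grip_force: 7.0
```

Run:
```python
from h import *
goal(.535,-.21,.14,1.342)
a,m=save('wrist','w2')
cv2.imwrite('pics/e.png',cv2.resize(a,(640,480)))
```

```text
shift [ 0.096   0.1932 -0.0329] rot [0.0034 0.0034 0.2509]
```

View pics/e.png

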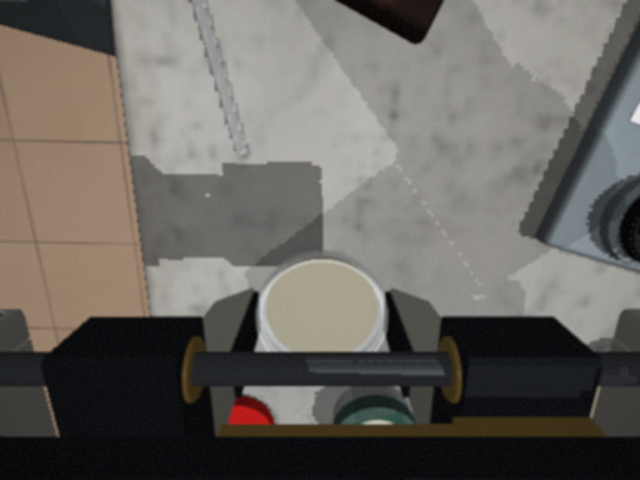

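The dish is held level and centred between the fingers (about (322,305)). Next is a viewing pose just short of the stage.

```bash
python3 -c "
from h import *
goal(.54,-.35,.17,1.342)"
```

```text
shift [-0.0441  0.1951 -0.0621] rot [0.0037 0.0038 0.2509]
```

>>> arm_command:
  moves:
    - [[-0.006, 0.025, -0.02], [0, 0, 0.04], 0.05]
    - [[-0.016, 0.07, -0.05], [0, 0, 0.1], 0.05]
    - [[-0.027, 0.12, -0.062], [0, 0, 0.17], 0.05]
    - [[-0.037, 0.165, -0.062], [0, 0, 0.22], 0.05]
    - [[-0.044, 0.195, -0.062], [0, 0, 0.25], 0.05]

```text
time: 3.7
tool_pos: [0.5417, -0.3489, 0.1651]
tool_rot: [3.141, -0.0, 1.342]
contact_force: [0.6, -0.2, -0.6]
opening: 0.0564
grip_force: 7.0
```

>>> arm_command:
  moves:
    - [[0, 0, 0], [0, 0, 0], 0.05]
    - [[0, 0, 0], [0, 0, 0], 0.05]
    - [[0, 0, 0], [0, 0, 0], 0.05]
    - [[0, 0, 0], [0, 0, 0], 0.05]
    - [[0, 0, 0], [0, 0, 0], 0.05]

```text
time: 4.2
tool_pos: [0.5383, -0.3491, 0.1664]
tool_rot: [3.142, 0.0, 1.342]
contact_force: [0.5, 0.4, -1.2]
opening: 0.0563
grip_force: 7.0
```

Run:
```python
from h import *
import pickle
goal(.54,-.35,.17,1.342)
a,m=save('wrist','w3'); pickle.dump((m,robot.observe()),open('w3.pkl','wb'))
cv2.imwrite('pics/f.png',cv2.resize(a,(800,600),interpolation=cv2.INTER_CUBIC))
```

```text
shift [-0.0005  0.0018 -0.0036] rot [0.     0.0002 0.0001]
```

View pics/f.png

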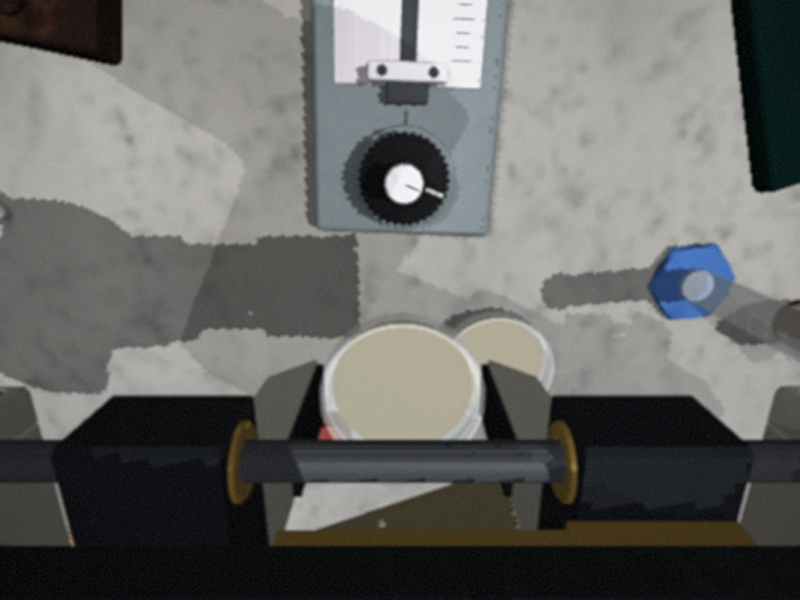

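Run:
```python
from h import *
import pickle
m,s=pickle.load(open('w3.pkl','rb'));k=.64
f=lambda u,v,z:ray(m,u*k,v*k,z)
kn=f(404,183,.073);print('knob',kn)
for n,u,v,z in [('ringC',404,177,.045),('slot',408.5,5,.022),('slot2',408.5,55,.022),('jawfaceL',369,61,.037),('jawfaceR',448,62,.037),('mark',440,195,.045),('cL',320,229,.02),('cR',488,235,.02)]:
  print(n,f(u,v,z))
d=(f(448,62,.037)-f(369,61,.037));print('jaw yaw',np.arctan2(d[1],d[0]),np.linalg.norm(d))
d=f(487,235,.02)-f(320,229,.02);print('edge yaw',np.arctan2(d[1],d[0]),np.linalg.norm(d))
# dish centre: lid left/right extreme & top, in tool frame
R=Ro.from_euler('xyz',s['tool_rot'])
zt=s['tool_pos'][2]+.0107
for u,v in [(322,388),(484,388),(403,323)]:
  print(R.inv().apply(f(u,v,zt)-s['tool_pos']))
psi=-.229
for psi in(-.22,-.24):print(kn+.097*np.array([-np.sin(psi),np.cos(psi),0]))
```

```text
knob [ 0.55503757 -0.28656146  0.073     ]
ringC [ 0.55544906 -0.28552871  0.045     ]
slot [ 0.57824022 -0.19870176  0.022     ]
slot2 [ 0.57274331 -0.22273227  0.022     ]
jawfaceL [ 0.55073645 -0.22296579  0.037     ]
jawfaceR [ 0.59189603 -0.23305948  0.037     ]
mark [ 0.57303829 -0.29977986  0.045     ]
cL [ 0.49657627 -0.3060939   0.02      ]
cR [ 0.59888878 -0.33390225  0.02      ]
jaw yaw -0.24048696621113672 0.04237915788765863
edge yaw -0.2656022518205774 0.10539251644200981
[ 0.00515852 -0.02645023 -0.01071036]
[ 0.00508513  0.02844158 -0.01069148]
[ 0.0286438   0.00098107 -0.01070673]
[ 0.57620584 -0.19189941  0.073     ]
[ 0.57809473 -0.19234167  0.073     ]
```

The knob top is at (404,183), the ring mark at (433,193), and the jaw face from (369,61) to (448,62). From these, stage yaw ≈ -0.245, the loading spot ≈ (0.579,-0.192), and the jaw face is at stage y ≈ -37 mm, all consistent with the description.

```bash
python3 -c "
from h import *
goal(.5787,-.1932,.08,1.326)"
```

```text
shift [0.1611 0.0037 0.0864] rot [0.0003 0.0002 0.0161]
```

>>> arm_command:
  moves:
    - [[0.02, 0.004, 0], [0, 0, 0.016], 0.05]
    - [[0.06, 0.004, 0], [0, 0, 0.016], 0.05]
    - [[0.105, 0.004, 0.0], [0, 0, 0.016], 0.05]
    - [[0.145, 0.004, 0.02], [0, 0, 0.016], 0.05]
    - [[0.161, 0.004, 0.05], [0, 0, 0.016], 0.05]

```text
time: 4.75
tool_pos: [0.581, -0.1902, 0.1179]
tool_rot: [3.137, 0.0, 1.329]
contact_force: [-0.1, -0.0, -0.9]
opening: 0.0568
grip_force: 7.0
```

>>> arm_command:
  moves:
    - [[0, 0, 0.015], [0, 0, 0], 0.05]
    - [[0, 0, 0.03], [0, 0, 0], 0.05]
    - [[0, 0, 0.036], [0, 0, 0], 0.05]
    - [[0, 0, 0.036], [0, 0, 0], 0.05]
    - [[0, 0, 0.036], [0, 0, 0], 0.05]

```text
time: 5.25
tool_pos: [0.5797, -0.1936, 0.0808]
tool_rot: [3.14, 0.0, 1.326]
contact_force: [-0.2, -0.2, -0.3]
opening: 0.0563
grip_force: 7.0
```

Run:
```python
from h import *
import pickle
goal(.5787,-.1932,.0265,1.326)
a,m=save('wrist','w4'); pickle.dump((m,robot.observe()),open('w4.pkl','wb'))
b,_=save('top','top4')
c=cv2.resize(b[90:200,150:280],None,fx=5,fy=5,interpolation=cv2.INTER_CUBIC)
a2=cv2.resize(a[:,100:412],(390,480))
cv2.imwrite('pics/g.png',cv2.resize(a,(800,600),interpolation=cv2.INTER_CUBIC))
```

```text
shift [ 0.0001 -0.0011  0.0543] rot [0.0012 0.0003 0.0003]
```

View pics/g.png

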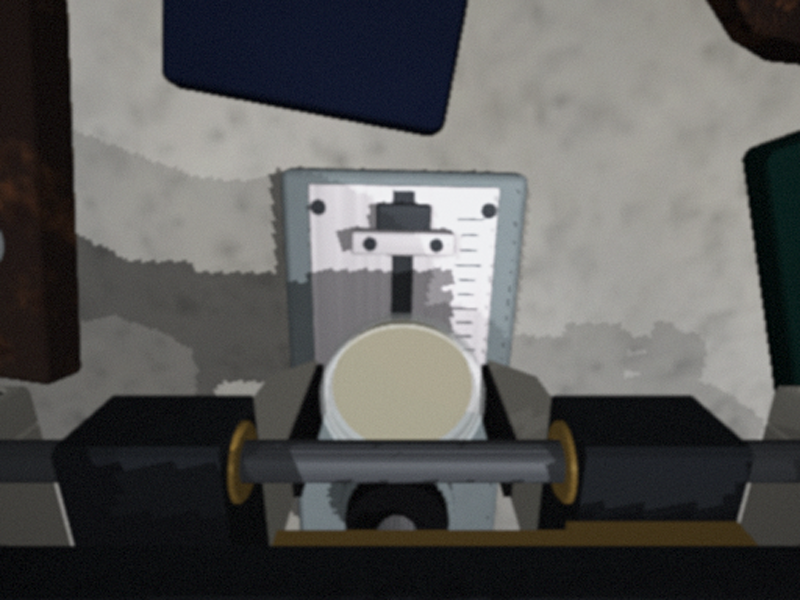

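Run:
```python
from h import *
import pickle
m,s=pickle.load(open('w4.pkl','rb'));k=.64
R=Ro.from_euler('xyz',s['tool_rot'])
for n,u,v,z in [('bsL',352,253,.037),('bsR',455,256,.037),('slot',402,290,.022),('slot2',402,200,.022),('farL',286,170,.02),('farR',525,176,.02)]:
  print(n,R.inv().apply(ray(m,u*k,v*k,z)-s['tool_pos']).round(4)[:2])
```

```text
bsL [ 0.0397 -0.0204]
bsR [0.0384 0.0233]
slot [0.0188 0.0008]
slot2 [0.0602 0.0008]
farL [ 0.0729 -0.0497]
farR [0.0703 0.0546]
```

The backstop face (352–455, v≈254) is 39 mm ahead, the slot is centred to 1 mm and the yaw is aligned. Lowering.

>>> arm_command:
  moves:
    - [[0, 0, 0.015], [0, 0, 0], 0.05]
    - [[0, 0, 0.03], [0, 0, 0], 0.05]
    - [[0, 0, 0.042], [0, 0, 0], 0.05]
    - [[0, 0, 0.049], [0, 0, 0], 0.05]
    - [[0, 0, 0.052], [0, 0, 0], 0.05]

```text
time: 5.85
tool_pos: [0.5793, -0.1931, 0.0275]
tool_rot: [-3.141, -0.0, 1.327]
contact_force: [0.0, -1.2, 0.1]
opening: 0.0567
grip_force: 7.0
```

>>> arm_command:
  moves:
    - [[0, 0, 0.0005], [0, 0, 0], 0.05]
    - [[0, 0, 0.001], [0, 0, 0], 0.05]
    - [[0, 0, 0.0015], [0, 0, 0], 0.05]
    - [[0, 0, 0.0015], [0, 0, 0], 0.05]
    - [[0, 0, 0.0015], [0, 0, 0], 0.05]

```text
time: 6.35
tool_pos: [0.5796, -0.1931, 0.0267]
tool_rot: [3.141, 0.0, 1.327]
contact_force: [0.0, -0.2, -0.0]
opening: 0.0567
grip_force: 7.0
```

Still free, so a little lower until I feel contact.

>>> arm_command:
  moves:
    - [[0, 0, 0.0005], [0, 0, 0], 0.05]
    - [[0, 0, 0.001], [0, 0, 0], 0.05]
    - [[0, 0, 0.001], [0, 0, 0], 0.05]
    - [[0, 0, 0.001], [0, 0, 0], 0.05]
    - [[0, 0, 0.001], [0, 0, 0], 0.05]

```text
time: 6.85
tool_pos: [0.5796, -0.1932, 0.0263]
tool_rot: [3.141, 0.0, 1.327]
contact_force: [-1.6, -0.3, 5.4]
opening: 0.0566
grip_force: 7.0
```

>>> arm_command:
  moves:
    - [[0, 0, 0], [0, 0, 0], 0.062]
    - [[0, 0, 0], [0, 0, 0], 0.07]
    - [[0, 0, 0], [0, 0, 0], 0.076]
    - [[0, 0, -0.002], [0, 0, 0], 0.078]
    - [[0, 0, -0.005], [0, 0, 0], 0.078]

```text
time: 7.35
tool_pos: [0.5793, -0.193, 0.0304]
tool_rot: [-3.141, -0.0, 1.327]
contact_force: [0.5, -0.9, 0.5]
opening: 0.0778
grip_force: 0.0
```

>>> arm_command:
  moves:
    - [[0, 0, -0.02], [0, 0, 0], 0.078]
    - [[0, 0, -0.05], [0, 0, 0], 0.078]
    - [[0, 0, -0.09], [0, 0, 0], 0.07]
    - [[0, 0, -0.12], [0, 0, 0], 0.06]
    - [[0, 0, -0.12], [0, 0, 0], 0.05]

```text
time: 7.85
tool_pos: [0.5819, -0.1942, 0.1559]
tool_rot: [3.132, 0.002, 1.327]
contact_force: [0.9, 0.0, 0.3]
opening: 0.0582
grip_force: 0.0
```

```bash
python3 -c "
from h import *
s=robot.observe();print(s['tool_pos'],s['qpos'])
for y in (2.5,3.4): goal(.555,-.2862,.14,y)"
```

```text
[ 0.58185273 -0.19418137  0.15585757] [-4.46950440e-01  5.56651738e-01  1.37861248e+00 -6.70492025e-05
  1.19662567e+00 -2.03000275e-01]
shift [-0.0957 -0.004   0.016 ] rot [ 0.0072  0.0073 -1.1731]
shift [-0.0957 -0.004   0.016 ] rot [ 0.0037  0.0111 -2.0731]
```

>>> arm_command:
  moves:
    - [[-0.03, -0.004, 0], [0, 0, -0.14], 0.06]
    - [[-0.07, -0.004, 0], [0, 0, -0.28], 0.06]
    - [[-0.096, -0.004, 0], [0, 0, -0.42], 0.06]
    - [[-0.096, -0.004, 0], [0, 0, -0.56], 0.06]
    - [[-0.096, -0.004, 0.01], [0, 0, -0.7], 0.06]

```text
time: 8.35
tool_pos: [0.5523, -0.2867, 0.1407]
tool_rot: [3.141, 0.001, 2.031]
contact_force: [0.1, -0.0, -0.3]
opening: 0.06
grip_force: 0.0
```

>>> arm_command:
  moves:
    - [[0, 0, 0], [0, 0, -0.14], 0.06]
    - [[0, 0, 0], [0, 0, -0.28], 0.06]
    - [[0, 0, 0], [0, 0, -0.42], 0.06]
    - [[0, 0, 0], [0, 0, -0.56], 0.06]
    - [[0, 0, 0], [0, 0, -0.7], 0.06]

```text
time: 8.85
tool_pos: [0.552, -0.285, 0.1396]
tool_rot: [3.141, -0.001, 2.733]
contact_force: [0.1, 0.4, 0.4]
opening: 0.0601
grip_force: 0.0
```

>>> arm_command:
  moves:
    - [[0, 0, 0], [0, 0, -0.14], 0.06]
    - [[0, 0, 0], [0, 0, -0.28], 0.06]
    - [[0, 0, 0], [0, 0, -0.42], 0.06]
    - [[0, 0, 0], [0, 0, -0.47], 0.06]
    - [[0, 0, 0], [0, 0, -0.47], 0.06]

```text
time: 9.35
tool_pos: [0.552, -0.285, 0.1397]
tool_rot: [3.141, -0.001, -3.086]
contact_force: [0.1, -0.2, -0.6]
opening: 0.06
grip_force: 0.0
```

Run:
```python
from h import *
import pickle
goal(.555,-.2862,.05,3.2)
a,m=save('wrist','w5'); s=robot.observe();pickle.dump((m,s),open('w5.pkl','wb'));print(s['tool_pos'],s['tool_rot'],s['qpos'])
cv2.imwrite('pics/i.png',cv2.resize(a,(800,600),interpolation=cv2.INTER_CUBIC))
```

```text
shift [-0.003  -0.0014  0.0897] rot [ 0.0007 -0.0011 -0.0029]
[ 0.55207087 -0.28506261  0.1398141 ] [ 3.14098003e+00 -8.61449082e-04 -3.08773239e+00] [-5.99898970e-01  5.91646565e-01  1.36266864e+00 -4.05387777e-05
  1.18833385e+00 -2.22454014e+00]
```

View pics/i.png

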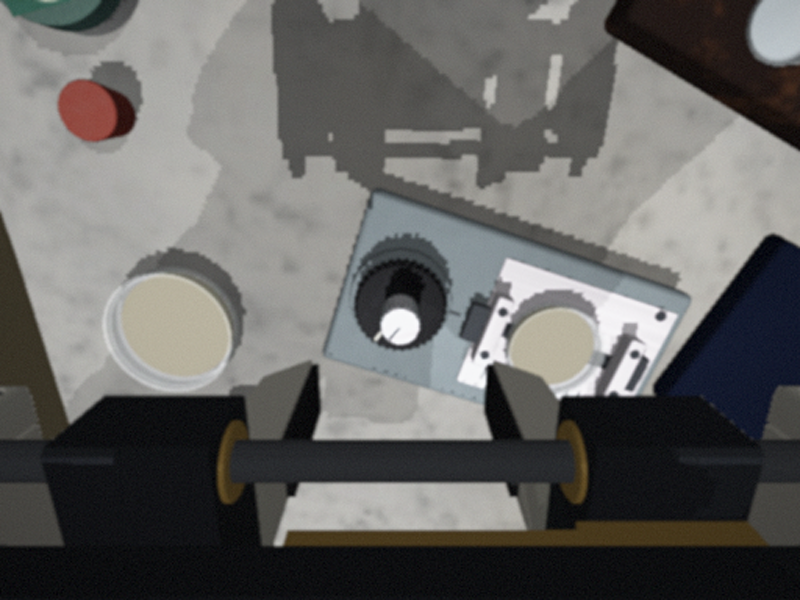

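The dish sits between jaw and backstop at (552,347), with the knob top at (400,327). I'll refine the knob position from here.

Run:
```python
from h import *
import pickle
m,s=pickle.load(open('w5.pkl','rb'));k=.64
p=ray(m,400*k,327*k,.073);print(p, ray(m,401*k,303*k,.045))
R=Ro.from_euler('xyz',s['tool_rot']);print(R.inv().apply(p-s['tool_pos']))
goal((p[0]+.555)/2,(p[1]-.2865)/2,.0505,3.2)
```

```text
[ 0.55486391 -0.28653848  0.073     ] [ 0.55156329 -0.28627937  0.045     ]
[-0.0027671  -0.00166502  0.06681073]
shift [-0.0029 -0.0017  0.0893] rot [ 0.0006 -0.0009 -0.0045]
```

>>> arm_command:
  moves:
    - [[-0.0028, -0.0017, 0.01], [0, 0, 0], 0.05]
    - [[-0.0028, -0.0017, 0.03], [0, 0, 0], 0.05]
    - [[-0.0028, -0.0017, 0.055], [0, 0, 0], 0.05]
    - [[-0.0028, -0.0017, 0.075], [0, 0, 0], 0.05]
    - [[-0.0028, -0.0017, 0.075], [0, 0, 0], 0.05]

```text
time: 9.9
tool_pos: [0.5533, -0.2856, 0.0616]
tool_rot: [3.137, -0.006, -3.087]
contact_force: [-0.4, 0.8, 0.3]
opening: 0.0502
grip_force: 0.0
```

>>> arm_command:
  moves:
    - [[0, 0, 0.007], [0, 0, 0], 0.05]
    - [[0, 0, 0.0125], [0, 0, 0], 0.05]
    - [[0, 0, 0.0125], [0, 0, 0], 0.05]
    - [[0, 0, 0.0125], [0, 0, 0], 0.04]
    - [[0, 0, 0.0125], [0, 0, 0], 0.03]

```text
time: 10.4
tool_pos: [0.5556, -0.287, 0.0537]
tool_rot: [-3.141, 0.001, -3.086]
contact_force: [-0.4, 0.0, -0.4]
opening: 0.0386
grip_force: 0.0
```

```bash
python3 -c "
from h import *
s=robot.observe();print(s['tool_pos'],s['contact_force'],s['torque'],s['opening']);goal(.555,-.2865,.0505,3.2)"
```

```text
[ 0.55556888 -0.28701088  0.05365925] [-0.41962296  0.01538882 -0.37196998] [ 0.13901965 -0.1552959  -0.00718753] 0.038599665710441995
shift [0.0005 0.0005 0.0032] rot [-0.0008  0.001  -0.0032]
```

>>> arm_command:
  moves:
    - [[0, 0, 0.002], [0, 0, 0], 0.025]
    - [[0, 0, 0.002], [0, 0, 0], 0.015]
    - [[0, 0, 0.002], [0, 0, 0], 0.01]
    - [[0, 0, 0.002], [0, 0, 0], 0.01]
    - [[0, 0, 0.002], [0, 0, 0], 0.01]
  squeeze: 25

```text
time: 10.9
tool_pos: [0.5551, -0.286, 0.0509]
tool_rot: [3.14, -0.001, -3.086]
contact_force: [0.3, 5.4, 2.5]
opening: 0.018
grip_force: 25.0
```

```bash
python3 -c "
from h import *
s=robot.observe();print(s['tool_pos'],s['contact_force'],s['torque'],s['opening'],s['grip_force'],s['qpos'][5],s['joint_efforts'][5])"
```

```text
[ 0.55509481 -0.28597477  0.05094851] [0.27590769 5.42151078 2.47894583] [ 1.00516677 -0.12007921  0.02650255] 0.017988741623785016 25.000379622360924 -2.225268953219196 -0.03244810737669468
```

The grip pushed the tool about 1 mm toward +y with 5 N. I'll take that offset out, then begin turning.

>>> arm_command:
  moves:
    - [[0, 0.001, 0], [0, 0, 0], 0.01]
    - [[0, 0.001, 0], [0, 0, 0.03], 0.01]
    - [[0, 0.001, 0], [0, 0, 0.08], 0.01]
    - [[0, 0.001, 0], [0, 0, 0.14], 0.01]
    - [[0, 0.001, 0], [0, 0, 0.2], 0.01]

```text
time: 11.4
tool_pos: [0.5551, -0.2862, 0.051]
tool_rot: [-3.141, 0.0, 2.995]
contact_force: [-0.7, 2.1, 1.5]
opening: 0.0184
grip_force: 25.0
```

```bash
cat >> h.py <<'E'
def st():
    s=robot.observe();print('t',s['time'],'yaw',s['tool_rot'][2].round(4),s['tool_pos'].round(4),'F',s['contact_force'].round(2),'M',s['torque'].round(4),s['opening'].round(4),s['grip_force'].round(2),'q6',s['qpos'][5].round(3),'e6',s['joint_efforts'][5].round(4))
E
python3 -c "
from h import *
st()"
```

```text
Traceback (most recent call last):
  File "h.py", line 18, in st
    s=robot.observe();print('t',s['time'],'yaw',s['tool_rot'][2].round(4),s['tool_pos'].round(4),'F',s['contact_force'].round(2),'M',s['torque'].round(4),s['opening'].round(4),s['grip_force'].round(2),'q6',s['qpos'][5].round(3),'e6',s['joint_efforts'][5].round(4))
                                                                                                                                                          ^^^^^^^^^^^^^^^^^^
AttributeError: 'float' object has no attribute 'round'
```

```bash
sed -i "s/s\['opening'\].round(4),s\['grip_force'\].round(2)/round(float(s['opening']),4),round(float(s['grip_force']),2)/" h.py; python3 -c "
from h import *
st()"
```

```text
t 11.4 yaw 2.9947 [ 0.5551 -0.2862  0.051 ] F [-0.72  2.12  1.5 ] M [ 0.3209 -0.0434  0.1545] 0.0184 25.0 q6 -2.022 e6 -0.6789
```

>>> arm_command:
  moves:
    - [[0, 0, 0], [0, 0, 0.05], 0.01]
    - [[0, 0, 0], [0, 0, 0.1], 0.01]
    - [[0, 0, 0], [0, 0, 0.15], 0.01]
    - [[0, 0, 0], [0, 0, 0.2], 0.01]
    - [[0, 0, 0], [0, 0, 0.25], 0.01]

```text
time: 11.9
tool_pos: [0.5551, -0.2864, 0.051]
tool_rot: [-3.14, 0.0, 2.745]
contact_force: [-0.5, -0.9, 1.1]
opening: 0.0183
grip_force: 25.0
```

```bash
python3 -c "
from h import *
st();save('wrist','k1')"
```

```text
t 11.9 yaw 2.7451 [ 0.5551 -0.2864  0.051 ] F [-0.51 -0.85  1.13] M [0.1987 0.0253 0.087 ] 0.0183 25.0 q6 -1.772 e6 -0.5383
```

>>> arm_command:
  moves:
    - [[0, 0, 0], [0, 0, 0.06], 0.01]
    - [[0, 0, 0], [0, 0, 0.12], 0.01]
    - [[0, 0, 0], [0, 0, 0.18], 0.01]
    - [[0, 0, 0], [0, 0, 0.24], 0.01]
    - [[0, 0, 0], [0, 0, 0.3], 0.01]

```text
time: 12.45
tool_pos: [0.5549, -0.2867, 0.051]
tool_rot: [-3.14, 0.001, 2.446]
contact_force: [-2.2, -0.5, -0.4]
opening: 0.0185
grip_force: 25.0
```

Run:
```python
from h import *
st();a,_=save('wrist','k2');b=cv2.imread('pics/k1_raw.png');c=cv2.imread('pics/w5_raw.png')
f=lambda x:cv2.resize(x[100:384,180:512],(399,341))
cv2.imwrite('pics/j.png',np.hstack([f(b),f(a)]))
```

```text
t 12.45 yaw 2.4457 [ 0.5549 -0.2867  0.051 ] F [-2.21 -0.49 -0.44] M [-0.1112  0.1912  0.1604] 0.0185 25.0 q6 -1.473 e6 -0.6641
```

View pics/j.png

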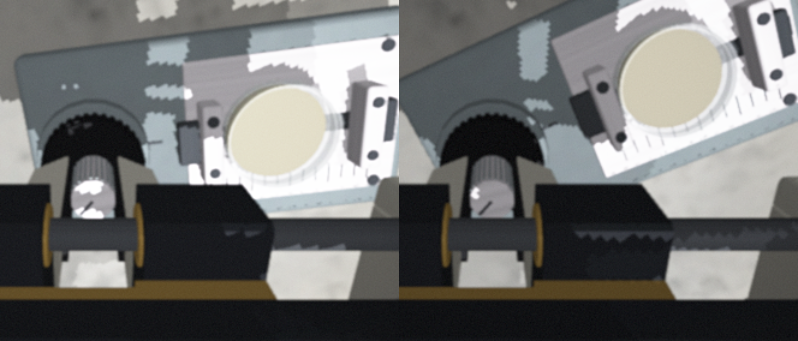

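Knob's top line keeps its angle to the gripper (about (88,208) and (485,208)), so it turns with the fingers, and the jaw at (213,150) is closing on the dish. Continuing.

>>> arm_command:
  moves:
    - [[0, 0, 0], [0, 0, 0.06], 0.01]
    - [[0, 0, 0], [0, 0, 0.12], 0.01]
    - [[0, 0, 0], [0, 0, 0.18], 0.01]
    - [[0, 0, 0], [0, 0, 0.24], 0.01]
    - [[0, 0, 0], [0, 0, 0.3], 0.01]

```text
time: 13.0
tool_pos: [0.5546, -0.287, 0.051]
tool_rot: [-3.14, 0.001, 2.147]
contact_force: [-3.3, -2.8, 0.3]
opening: 0.0185
grip_force: 25.0
```

```bash
python3 -c "
from h import *
st()"
```

```text
t 13.0 yaw 2.1465 [ 0.5546 -0.287   0.051 ] F [-3.28 -2.77  0.27] M [-0.3491  0.4084  0.1769] 0.0185 25.0 q6 -1.174 e6 -0.6619
```

>>> arm_command:
  moves:
    - [[0, 0, 0], [0, 0, 0.03], 0.01]
    - [[0, 0, 0], [0, 0, 0.07], 0.01]
    - [[0, 0, 0], [0, 0, 0.11], 0.01]
    - [[0, 0, 0], [0, 0, 0.15], 0.01]
    - [[0, 0, 0], [0, 0, 0.15], 0.01]

```text
time: 13.5
tool_pos: [0.5545, -0.287, 0.051]
tool_rot: [-3.14, 0.001, 1.998]
contact_force: [-3.7, -4.6, 0.5]
opening: 0.0185
grip_force: 25.0
```

```bash
python3 -c "
from h import *
st()"
```

```text
t 13.5 yaw 1.998 [ 0.5545 -0.287   0.051 ] F [-3.73 -4.57  0.53] M [-0.6091  0.5885  0.0269] 0.0185 25.0 q6 -1.025 e6 0.439
```

>>> arm_command:
  moves:
    - [[-0.0003, -0.0005, 0], [0, 0, 0.02], 0.01]
    - [[-0.0005, -0.001, 0], [0, 0, 0.04], 0.01]
    - [[-0.0005, -0.001, 0], [0, 0, 0.06], 0.01]
    - [[-0.0005, -0.001, 0], [0, 0, 0.08], 0.01]
    - [[-0.0005, -0.001, 0], [0, 0, 0.1], 0.01]

```text
time: 14.0
tool_pos: [0.5544, -0.2871, 0.051]
tool_rot: [-3.141, 0.001, 1.896]
contact_force: [-2.6, -2.8, 0.2]
opening: 0.018
grip_force: 25.0
```

```bash
python3 -c "
from h import *
st()"
```

```text
t 14.0 yaw 1.8956 [ 0.5544 -0.2871  0.051 ] F [-2.62 -2.82  0.24] M [-0.6796  0.4853  0.0914] 0.018 25.0 q6 -0.924 e6 -0.1405
```

>>> arm_command:
  moves:
    - [[0, 0, 0], [0, 0, 0.02], 0.01]
    - [[0, 0, 0], [0, 0, 0.04], 0.01]
    - [[0, 0, 0], [0, 0, 0.06], 0.01]
    - [[0, 0, 0], [0, 0, 0.08], 0.01]
    - [[0, 0, 0], [0, 0, 0.1], 0.01]

```text
time: 14.5
tool_pos: [0.5542, -0.2871, 0.051]
tool_rot: [-3.141, 0.001, 1.795]
contact_force: [-4.6, -4.0, 0.3]
opening: 0.0182
grip_force: 25.0
```

```bash
python3 -c "
from h import *
st()"
```

```text
t 14.5 yaw 1.7954 [ 0.5542 -0.2871  0.051 ] F [-4.59 -4.03  0.27] M [-0.6743  0.564   0.1277] 0.0182 25.0 q6 -0.824 e6 -0.1342
```

>>> arm_command:
  moves:
    - [[0, -0.0005, 0], [0, 0, 0.02], 0.01]
    - [[0, -0.001, 0], [0, 0, 0.04], 0.01]
    - [[0, -0.001, 0], [0, 0, 0.06], 0.01]
    - [[0, -0.001, 0], [0, 0, 0.08], 0.01]
    - [[0, -0.001, 0], [0, 0, 0.1], 0.01]

```text
time: 15.0
tool_pos: [0.554, -0.2871, 0.051]
tool_rot: [3.141, 0.001, 1.695]
contact_force: [2.7, -5.0, -3.5]
opening: 0.0181
grip_force: 25.0
```

```bash
python3 -c "
from h import *
st();save('wrist','k3')"
```

```text
t 15.0 yaw 1.6952 [ 0.554  -0.2871  0.051 ] F [ 2.66 -5.02 -3.49] M [-0.759  -0.4192  0.1303] 0.0181 25.0 q6 -0.725 e6 -0.1422
```

>>> arm_command:
  moves:
    - [[0, 0, 0], [0, 0, 0.01], 0.01]
    - [[0, 0, 0], [0, 0, 0.02], 0.01]
    - [[0, 0, 0], [0, 0, 0.03], 0.01]
    - [[0, 0, 0], [0, 0, 0.04], 0.01]
    - [[0, 0, 0], [0, 0, 0.05], 0.01]

```text
time: 15.55
tool_pos: [0.554, -0.2871, 0.051]
tool_rot: [3.141, 0.001, 1.646]
contact_force: [2.3, -3.7, -2.7]
opening: 0.018
grip_force: 25.0
```

```bash
python3 -c "
from h import *
st();save('wrist','k4')"
```

```text
t 15.55 yaw 1.6462 [ 0.554  -0.2871  0.051 ] F [ 2.33 -3.72 -2.69] M [-0.7503 -0.4932  0.0837] 0.018 25.0 q6 -0.676 e6 -0.0108
```

>>> arm_command:
  moves:
    - [[0, 0, 0], [0, 0, 0.01], 0.01]
    - [[0, 0, 0], [0, 0, 0.02], 0.01]
    - [[0, 0, 0], [0, 0, 0.03], 0.01]
    - [[0, 0, 0], [0, 0, 0.04], 0.01]
    - [[0, 0, 0], [0, 0, 0.05], 0.01]

```text
time: 16.1
tool_pos: [0.5539, -0.2871, 0.051]
tool_rot: [3.141, 0.001, 1.596]
contact_force: [2.4, -4.8, -2.9]
opening: 0.0181
grip_force: 25.0
```

```bash
python3 -c "
from h import *
st()"
```

```text
t 16.1 yaw 1.5962 [ 0.5539 -0.2871  0.051 ] F [ 2.39 -4.84 -2.85] M [-0.8094 -0.4876  0.1428] 0.0181 25.0 q6 -0.626 e6 -0.0108
```

>>> arm_command:
  moves:
    - [[0, 0, 0], [0, 0, 0.01], 0.01]
    - [[0, 0, 0], [0, 0, 0.02], 0.01]
    - [[0, 0, 0], [0, 0, 0.03], 0.01]
    - [[0, 0, 0], [0, 0, 0.04], 0.01]
    - [[0, 0, 0], [0, 0, 0.05], 0.01]

```text
time: 16.6
tool_pos: [0.5539, -0.2871, 0.051]
tool_rot: [3.141, 0.001, 1.546]
contact_force: [2.0, -4.2, -3.0]
opening: 0.0182
grip_force: 25.0
```

Run:
```python
from h import *
st();a,_=save('wrist','k5')
cv2.imwrite('pics/l.png',cv2.resize(a[60:330,180:512],None,fx=2.2,fy=2.2,interpolation=cv2.INTER_CUBIC))
```

```text
t 16.6 yaw 1.5462 [ 0.5539 -0.2871  0.051 ] F [ 1.98 -4.21 -2.97] M [-0.7535 -0.4231  0.1769] 0.0182 25.0 q6 -0.576 e6 0.005
```

View pics/l.png

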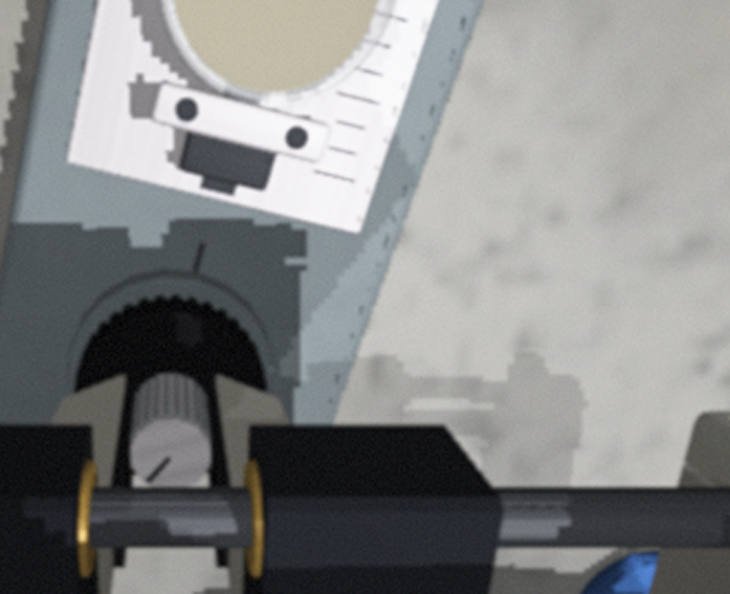

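The jaw touches the dish at about (275,100), and the torque is starting to rise (0.08, 0.14, 0.18). I'll continue in finer steps.

>>> arm_command:
  moves:
    - [[0, 0, 0], [0, 0, 0.005], 0.01]
    - [[0, 0, 0], [0, 0, 0.01], 0.01]
    - [[0, 0, 0], [0, 0, 0.015], 0.01]
    - [[0, 0, 0], [0, 0, 0.02], 0.01]
    - [[0, 0, 0], [0, 0, 0.025], 0.01]

```text
time: 17.15
tool_pos: [0.5538, -0.2871, 0.051]
tool_rot: [3.141, 0.001, 1.522]
contact_force: [2.1, -4.4, -3.5]
opening: 0.0183
grip_force: 25.0
```

```bash
python3 -c "
from h import *
st()"
```

```text
t 17.15 yaw 1.5215 [ 0.5538 -0.2871  0.051 ] F [ 2.11 -4.44 -3.52] M [-0.7891 -0.4138  0.22  ] 0.0183 25.0 q6 -0.552 e6 0.0953
```

>>> arm_command:
  moves:
    - [[0, 0, 0], [0, 0, 0.005], 0.01]
    - [[0, 0, 0], [0, 0, 0.01], 0.01]
    - [[0, 0, 0], [0, 0, 0.015], 0.01]
    - [[0, 0, 0], [0, 0, 0.02], 0.01]
    - [[0, 0, 0], [0, 0, 0.025], 0.01]

```text
time: 17.65
tool_pos: [0.5538, -0.2871, 0.0511]
tool_rot: [3.141, 0.001, 1.497]
contact_force: [2.1, -4.7, -2.9]
opening: 0.0181
grip_force: 25.0
```

```bash
python3 -c "
from h import *
st()"
```

```text
t 17.65 yaw 1.4966 [ 0.5538 -0.2871  0.0511] F [ 2.14 -4.69 -2.94] M [-0.7826 -0.4259  0.1827] 0.0181 25.0 q6 -0.527 e6 0.1279
```

```bash
cat > d.py <<'E'
from h import *
def dish(im,m,z=.036):
    h=cv2.cvtColor(im,cv2.COLOR_BGR2HSV).astype(int)
    k=((h[...,0]>12)&(h[...,0]<35)&(h[...,1]>35)&(h[...,2]>90)).astype(np.uint8)
    # expected location: dish near stage origin
    u,v=proj(m,[.581,-.186,z])
    n,l,s,c=cv2.connectedComponentsWithStats(k)
    i=min(range(1,n),key=lambda i:np.hypot(*(c[i]-[u,v]))+(1e3 if s[i][4]<800 else 0))
    p=ray(m,*c[i],z);d=p[:2]-np.array([.555,-.2865])
    print(s[i],c[i].round(1),'stage y',(d@[.2425,.970]-.097).round(4),'x',(d@[.970,-.2425]).round(4))
E
python3 - <<'E'
from d import *
import pickle
m,s=pickle.load(open('w5.pkl','rb'));dish(cv2.imread('pics/w5_raw.png'),m)
m=robot.camera_model('wrist')
for i in range(2):
  a,_=save('wrist','k6'); st(); dish(a,m)
# reference: rebuild k5/k4/k3 models by rotating tool yaw about the TCP
R=np.array(m['R']);c=-R.T@m['t'];s=robot.observe();p=s['tool_pos']
for n,y in(('k5',1.5462),('k4',1.6462),('k3',1.6952)):
  Q=Ro.from_euler('z',y-s['tool_rot'][2]).as_matrix();R2=R@Q.T;c2=p+Q@(c-p)
  m2=dict(m);m2['R']=R2;m2['t']=-R2@c2
  print(n);dish(cv2.imread(f'pics/{n}_raw.png'),m2)
E
```

```text
[366 223   2   3   4] [366.8 224.2] stage y 0.0083 x -0.0024
t 17.7 yaw 1.4963 [ 0.5538 -0.2871  0.0511] F [ 1.68 -4.29 -2.62] M [-0.7889 -0.4771  0.1769] 0.0183 25.0 q6 -0.526 e6 0.1773
[ 251    0   91   95 3758] [297.3  48.3] stage y 0.009 x 0.0021
t 17.75 yaw 1.4966 [ 0.5538 -0.2871  0.051 ] F [ 1.4  -4.8  -2.34] M [-0.7727 -0.4375  0.1692] 0.0182 25.0 q6 -0.527 e6 0.2305
[ 251    0   91   95 4004] [296.7  47.9] stage y 0.0091 x 0.0017
k5
[ 260    0   89   96 3844] [307.1  48.2] stage y 0.0101 x 0.0016
k4
[ 278    9   87   88 2640] [320.4  49.4] stage y 0.0114 x -0.0026
k3
[ 287   14   74   85 2115] [320.6  49.8] stage y 0.0111 x -0.0078
```

The torque has held at about 0.17–0.18 over the last steps. The fingers may be near slipping, so I'll grip harder and advance in very small steps.

>>> arm_command:
  moves:
    - [[0, 0, 0], [0, 0, 0], 0.01]
    - [[0, 0, 0], [0, 0, 0], 0.01]
    - [[0, 0, 0], [0, 0, 0.005], 0.01]
    - [[0, 0, 0], [0, 0, 0.01], 0.01]
    - [[0, 0, 0], [0, 0, 0.015], 0.01]
  squeeze: 40

```text
time: 18.25
tool_pos: [0.5538, -0.2871, 0.051]
tool_rot: [3.141, 0.001, 1.482]
contact_force: [1.4, -5.8, -3.2]
opening: 0.0177
grip_force: 40.0
```

```bash
python3 -c "
from h import *
st()"
```

```text
t 18.25 yaw 1.4816 [ 0.5538 -0.2871  0.051 ] F [ 1.45 -5.81 -3.2 ] M [-0.8    -0.4054  0.2206] 0.0177 40.0 q6 -0.512 e6 0.1527
```

>>> arm_command:
  moves:
    - [[0, 0, 0], [0, 0, 0.004], 0.01]
    - [[0, 0, 0], [0, 0, 0.008], 0.01]
    - [[0, 0, 0], [0, 0, 0.012], 0.01]
    - [[0, 0, 0], [0, 0, 0.016], 0.01]
    - [[0, 0, 0], [0, 0, 0.02], 0.01]

```text
time: 18.75
tool_pos: [0.5538, -0.2871, 0.051]
tool_rot: [3.141, 0.001, 1.462]
contact_force: [1.8, -4.6, -3.1]
opening: 0.0179
grip_force: 40.0
```

```bash
python3 -c "
from h import *
st()
from h import save
b=cv2.imread('pics/k5_raw.png');a,_=save('wrist','k7')
g=lambda i:cv2.cvtColor(i[250:282,234:282],cv2.COLOR_BGR2GRAY).astype(np.float32)
for th in np.arange(-12,13,2):
  M=cv2.getRotationMatrix2D((24,14),float(th),1);w=cv2.warpAffine(g(b),M,(48,32))
  print(th,np.corrcoef(w[4:24,12:36].ravel(),g(a)[4:24,12:36].ravel())[0,1].round(3),end='; ')
"
```

```text
t 18.75 yaw 1.4617 [ 0.5538 -0.2871  0.051 ] F [ 1.83 -4.57 -3.06] M [-0.742  -0.4393  0.2009] 0.0179 40.0 q6 -0.492 e6 0.1988
-12 0.444; -10 0.575; -8 0.697; -6 0.811; -4 0.907; -2 0.966; 0 0.984; 2 0.974; 4 0.931; 6 0.854; 8 0.76; 10 0.659; 12 0.554;
```

>>> arm_command:
  moves:
    - [[0, 0, 0], [0, 0, 0.006], 0.01]
    - [[0, 0, 0], [0, 0, 0.012], 0.01]
    - [[0, 0, 0], [0, 0, 0.018], 0.01]
    - [[0, 0, 0], [0, 0, 0.024], 0.01]
    - [[0, 0, 0], [0, 0, 0.03], 0.01]

```text
time: 19.3
tool_pos: [0.5537, -0.2871, 0.051]
tool_rot: [3.141, 0.001, 1.432]
contact_force: [1.6, -5.4, -2.8]
opening: 0.0178
grip_force: 40.0
```

```bash
cat > avg.py <<'E'
from h import *
v=[robot.observe()['torque'][2]]
for i in range(6): robot.read_camera('wrist'); v.append(robot.observe()['torque'][2])
print(np.round(v,3),np.mean(v));st()
E
python3 avg.py
```

```text
[0.312 0.305 0.272 0.279 0.297 0.345 0.243] 0.2931758119195086
t 19.6 yaw 1.432 [ 0.5538 -0.2871  0.051 ] F [ 2.22 -4.86 -3.39] M [-0.8461 -0.3845  0.2428] 0.0182 40.0 q6 -0.462 e6 0.2937
```

>>> arm_command:
  moves:
    - [[0, 0, 0], [0, 0, 0.006], 0.01]
    - [[0, 0, 0], [0, 0, 0.012], 0.01]
    - [[0, 0, 0], [0, 0, 0.018], 0.01]
    - [[0, 0, 0], [0, 0, 0.024], 0.01]
    - [[0, 0, 0], [0, 0, 0.03], 0.01]

```text
time: 20.1
tool_pos: [0.5537, -0.2871, 0.051]
tool_rot: [3.141, 0.001, 1.402]
contact_force: [1.5, -4.4, -3.5]
opening: 0.0182
grip_force: 40.0
```

```bash
python3 avg.py
```

```text
[0.364 0.338 0.347 0.293 0.367 0.337 0.293] 0.33412747753457533
t 20.4 yaw 1.4021 [ 0.5537 -0.2871  0.051 ] F [ 1.79 -5.28 -2.67] M [-0.8239 -0.3834  0.2928] 0.0179 40.0 q6 -0.432 e6 0.3512
```

The nip is firm, at about 0.33 Nm against 0.11 free (≈20 N), and more than needed for a brittle dish. I'll ease back slightly.

>>> arm_command:
  moves:
    - [[0, 0, 0], [0, 0, -0.01], 0.01]
    - [[0, 0, 0], [0, 0, -0.02], 0.01]
    - [[0, 0, 0], [0, 0, -0.03], 0.01]
    - [[0, 0, 0], [0, 0, -0.04], 0.01]
    - [[0, 0, 0], [0, 0, -0.05], 0.01]

```text
time: 20.9
tool_pos: [0.5538, -0.2871, 0.051]
tool_rot: [3.141, 0.0, 1.452]
contact_force: [1.9, -4.7, -3.2]
opening: 0.018
grip_force: 40.0
```

```bash
python3 avg.py
```

```text
[0.037 0.05  0.081 0.051 0.139 0.125 0.096] 0.08265885827880404
t 21.2 yaw 1.4515 [ 0.5538 -0.2871  0.051 ] F [ 1.5  -4.52 -2.25] M [-0.7197 -0.4577  0.096 ] 0.0179 40.0 q6 -0.482 e6 0.0831
```

>>> arm_command:
  moves:
    - [[0, 0, 0], [0, 0, -0.005], 0.01]
    - [[0, 0, 0], [0, 0, -0.01], 0.01]
    - [[0, 0, 0], [0, 0, -0.015], 0.01]
    - [[0, 0, 0], [0, 0, -0.02], 0.01]
    - [[0, 0, 0], [0, 0, -0.025], 0.01]

```text
time: 21.7
tool_pos: [0.5538, -0.2871, 0.051]
tool_rot: [3.141, 0.0, 1.476]
contact_force: [1.0, -4.0, -3.5]
opening: 0.0179
grip_force: 40.0
```

```bash
python3 avg.py
```

```text
[ 0.014  0.053 -0.011  0.041  0.075  0.045  0.047] 0.03774322040831942
t 22.0 yaw 1.4762 [ 0.5538 -0.2871  0.051 ] F [ 2.57 -5.08 -2.99] M [-0.7758 -0.4371  0.0474] 0.018 40.0 q6 -0.507 e6 0.0293
```

Forward and backward torques bracket about 0.11 Nm, so the nip is ≈10 N. Letting go of the knob.

>>> arm_command:
  moves:
    - [[0, 0, 0], [0, 0, 0], 0.025]
    - [[0, 0, 0], [0, 0, 0], 0.035]
    - [[0, 0, 0], [0, 0, 0], 0.045]
    - [[0, 0, 0], [0, 0, 0], 0.05]
    - [[0, 0, -0.005], [0, 0, 0], 0.05]
  squeeze: 10

```text
time: 22.5
tool_pos: [0.553, -0.2864, 0.0555]
tool_rot: [-3.14, -0.001, 1.477]
contact_force: [-0.3, 0.0, 0.4]
opening: 0.0485
grip_force: 0.0
```

>>> arm_command:
  moves:
    - [[0, 0, -0.02], [0, 0, 0], 0.05]
    - [[0, 0, -0.05], [0, 0, 0], 0.05]
    - [[0, 0, -0.09], [0, 0, 0], 0.05]
    - [[0, 0, -0.12], [0, 0, 0], 0.05]
    - [[0, 0, -0.12], [0, 0, 0], 0.05]

```text
time: 23.0
tool_pos: [0.5556, -0.2882, 0.1817]
tool_rot: [3.133, 0.005, 1.477]
contact_force: [0.8, -0.5, -0.3]
opening: 0.0497
grip_force: 0.0
```

Run:
```python
from d import *
st();m=robot.camera_model('wrist');a,_=save('wrist','z1');dish(a,m)
# ring mark: bright pixels around rim radius 17-24 mm at z .045
g=cv2.cvtColor(a,cv2.COLOR_BGR2GRAY)
for nm,im,mm in (('now',g,m),):
  r=[]
  for t in np.arange(-180,180,4):
    v=[im[int(round(y)),int(round(x))] if 0<=x<512 and 0<=y<384 else 0 for x,y in [proj(mm,[.5545+q*np.cos(np.radians(t)),-.2863+q*np.sin(np.radians(t)),.045]) for q in (.017,.019,.021)]]
    r.append((int(np.mean(v)),int(t)))
  print(nm,sorted(r)[-8:])
import pickle;m3,_=pickle.load(open('w3.pkl','rb'));i3=cv2.cvtColor(cv2.imread('pics/w3_raw.png'),cv2.COLOR_BGR2GRAY)
print(sorted([(int(np.mean([i3[tuple(int(round(q)) for q in proj(m3,[.5545+q*np.cos(np.radians(t)),-.2863+q*np.sin(np.radians(t)),.045])[::-1])] for q in (.017,.019,.021)])),int(t)) for t in np.arange(-180,180,4)])[-8:])
```

```text
t 23.0 yaw 1.4768 [ 0.5556 -0.2882  0.1817] F [ 0.85 -0.49 -0.32] M [-0.0478 -0.082  -0.0249] 0.0497 0.0 q6 -0.507 e6 -0.0036
[ 248   37   52   56 1962] [273.8  64.8] stage y 0.009 x 0.0021
now [(123, -96), (123, -76), (131, -32), (145, -92), (146, -88), (148, -80), (168, -84), (172, -36)]
[(34, 8), (35, 0), (35, 12), (35, 16), (41, -28), (123, -32), (128, -40), (182, -36)]
```

The ring mark is at -36° both before and after, so the ring hasn't moved. The dish is at stage y +9 mm, against the backstop, and the fingers are clear.

```bash
python3 -c "
from cell import robot
print(robot.hand_in())"
```

```text
the job is handed in; nothing more can be done
None
```

The dish is clamped on the stage at an estimated nip of about 10 N (I first over-tightened to roughly 20–24 N, then eased back); the ring mark has not moved, the robot is clear, and the job was handed in at about 23 s.

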